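# Pyramid of colour bottles on the wire rack

### The job

Stack the colour bottles as a small lying pyramid on the wire rack: first lay the green bottle in the empty trough beside the purple one, then saddle the white bottle with the red cap on top, in the gap between those two. All three should end lying with their spouts pointing the way the purple one's does, parallel to the rack and with their bottoms about level with its front ends. Leave the purple bottle in its trough and do not disturb the tub, the pot and the jar that stand about.

Things in the scene. Friction and masses are not known exactly. Their poses are not given: they have to be found in the camera images.
- bottle_rack: low fixed steel wire rack, 168 mm long (its x), 138 mm wide (its y). Origin: centre of its underside; x runs along its two troughs away from the robot, y left, z up. Troughs at y = +40 mm (purple bottle) and -40 mm (empty), each two 8 mm rods, 20 mm either side of its middle line, centres 16 mm above the worktop; front ends at x = -80 mm. The purple bottle's underside is at about x = -73 mm
- empty_trough (a point): point on the axis that a 55 mm bottle has when it lies in the empty (right) trough, halfway along the rack, 40 mm above the worktop; axes as the rack's. 25 mm is free between two bottles lying in the troughs
- saddle (a point): point on the axis that the 62 mm bottle has when it is saddled between the two lower bottles, halfway along the rack, 83 mm above the worktop; axes as the rack's
- purple_bottle: purple squeeze bottle, purple spout, lying in the rack's left trough with its spout away from the robot. Round body 55 mm across and 146 mm long, then a white neck 30 mm and a spout 20 mm across, 186 mm in all; about 0.18 kg. Origin: centre of its round underside; its own z axis runs along the bottle from underside to spout.
- green_bottle: green squeeze bottle with a green spout, lying on the worktop left or right of the rack, spout roughly away from the robot. Round body 55 mm across and 146 mm long, neck 30 mm and spout 20 mm across, 186 mm in all; about 0.17 kg; it can roll. Origin: centre of its round underside; its own z axis runs along the bottle from underside to spout.
- red_cap_bottle: white squeeze bottle with a thick red cap, lying on the worktop on the other side of the rack, cap roughly away from the robot. Round body 62 mm across and 134 mm long, then a red cap 39 mm across, 174 mm in all; about 0.19 kg; it can roll. Origin: centre of its round underside; its own z axis runs along the bottle from underside to spout.
- teal_tub: bystander: teal tub with a blue lid, 119 mm across, 75 mm high, standing upright. Origin: centre of its underside, z up
- gel_pot: bystander: small red paste pot with a white lid, 45 mm across, 39 mm high, standing upright. Origin: centre of its underside, z up
- sprinkle_jar_white: bystander: white sprinkle jar with a purple-edged label, 72 mm across, 109 mm high, standing upright. Origin: centre of its underside, z up
Things that resemble listed ones, but are neither listed nor needed, are in the scene too. What is shaped like the red_cap_bottle but blue or yellow is not meant.

How it is judged (in metres and radians):
On the way, in this order (a step that is already met when the one before it is completed fails the run):
1. the green bottle lies released in the empty trough beside the purple one (x of green_bottle in the frame of bottle_rack between -0.103 and -0.043 m and y of green_bottle in the frame of bottle_rack between -0.048 and -0.032 m and z of green_bottle in the frame of bottle_rack between 0.0343 and 0.0463 m and angle between the z axis of each of green_bottle, purple_bottle and the x axis of bottle_rack, either way round below 0.15 rad and x of purple_bottle in the frame of bottle_rack between -0.103 and -0.043 m and y of purple_bottle in the frame of bottle_rack between 0.032 and 0.048 m and z of purple_bottle in the frame of bottle_rack between 0.0343 and 0.0463 m and contact force between green_bottle and the fingers below 0.2 N and linear speed of green_bottle below 0.02 m/s and angular speed of green_bottle below 0.3 rad/s), for 0.2 s.
2. the red-capped bottle lies released in the gap on top of the two (x of red_cap_bottle in the frame of bottle_rack between -0.103 and -0.043 m and y of red_cap_bottle in the frame of bottle_rack between -0.01 and 0.01 m and z of red_cap_bottle in the frame of bottle_rack between 0.0763 and 0.0903 m and angle between the z axis of red_cap_bottle and the x axis of bottle_rack, either way round below 0.15 rad and contact force between red_cap_bottle and the fingers below 0.2 N and linear speed of red_cap_bottle below 0.02 m/s and angular speed of red_cap_bottle below 0.3 rad/s), for 0.2 s.
At the end, for the whole second after the job is handed in: Purple in left trough, green in right (axes within 8 mm sideways, 6 mm in height), red-capped saddled between (10 mm, 7 mm), clear of the rack; all within 0.15 rad of the troughs, spouts away from robot, undersides within 30 mm of rack x = -73 mm, released, at rest (x of purple_bottle in the frame of bottle_rack between -0.103 and -0.043 m and y of purple_bottle in the frame of bottle_rack between 0.032 and 0.048 m and z of purple_bottle in the frame of bottle_rack between 0.0343 and 0.0463 m and angle between the z axis of each of purple_bottle, green_bottle, red_cap_bottle and the x axis of bottle_rack, either way round below 0.15 rad and x of green_bottle in the frame of bottle_rack between -0.103 and -0.043 m and y of green_bottle in the frame of bottle_rack between -0.048 and -0.032 m and z of green_bottle in the frame of bottle_rack between 0.0343 and 0.0463 m and x of red_cap_bottle in the frame of bottle_rack between -0.103 and -0.043 m and y of red_cap_bottle in the frame of bottle_rack between -0.01 and 0.01 m and z of red_cap_bottle in the frame of bottle_rack between 0.0763 and 0.0903 m and contact force between red_cap_bottle and bottle_rack below 0.05 N and linear speed of each of purple_bottle, green_bottle, red_cap_bottle below 0.02 m/s and angular speed of each of purple_bottle, green_bottle, red_cap_bottle below 0.3 rad/s); the robot touches nothing.
It fails at once if a bystander was moved more than 30 mm or tipped (distance of any of teal_tub, gel_pot, sprinkle_jar_white from where it was at the start of the episode above 0.03 m or angle between any of teal_tub, gel_pot, sprinkle_jar_white's own z axis and vertical above 0.5 rad).
It fails at once if the purple bottle was taken out of its trough (z of purple_bottle in the frame of bottle_rack above 0.06 m or y of purple_bottle in the frame of bottle_rack below 0.02 m or y of purple_bottle in the frame of bottle_rack above 0.06 m).
It also fails if it takes over 58 s, if anything falls off the work surface, if the arm or the gripper's body presses on something with over 40 N, if the wrist force passes 120 N, or if a joint passes its speed limit or range.

### The arm

A 6-joint arm with a two-finger parallel gripper is mounted at the origin on a cart in front of the work surface, level with it; the furniture and walls round the work are solid. World frame = base frame: x ahead of the robot, y to its left, z up, the work surface at z = 0. Lengths are in m, angles in degrees, forces in N, time in s.
With the tool pointing down it reaches from about 0.3 to 0.75 m from the base axis. Payload 8.5 kg.
Tool frame: the origin (TCP) lies midway between the tips of the shut fingers; the grasp point (between the pads) lies 19 mm behind it; z points along the fingers, y is the line along which they close (so a half turn about z gives the same grasp; the last joint's range is limited). The gripper opens to 85 mm and grips with 20 to 120 N. Pads are 22 mm wide; open, the fingers measure 114 mm over their backs; the gripper's body (76 mm by 85 mm) begins 54 mm behind the grasp point. The pads swing forward as they close: fully open they stand 13 mm farther back than shut.
Start: joints at [-76.736, 21.807, 74.336, -0, 83.858, -12.336], TCP at [0.238, -0.496, 0.231] pointing down, gripper open.
Joint ranges: [-178.18, 178.18], [-50.72, 133.34], [12.68, 142.11], [-81.47, 261.47], [9.98, 163.14], [-165.26, 165.26]. Speed limits (degrees/s): [136.94, 136.94, 180, 180, 180, 180].

### API

Orientations are given as a 3x3 rotation matrix whose columns are the frame's x, y, z axes.
In Python, from rig import env gives the robot as it stands. The module is installed in compiled form; this text tells all that it offers.
- The arm moves only by the tool jog_arm, never from a script. Its argument "targets" is a list of rows, each a list of 6 numbers: the shift along the tool's x, y, z in cm, then the turn, a rotation vector about the tool's x, y, z in degrees. A call has 1 to 8 rows; each row is the pose to reach, as a shift and turn from the pose commanded when the call began, along the tool's axes at that moment; what a row does not reach only later rows make up. A row lasts 1/12 s, in which the tool goes at most 41.7 mm and 7.16 degrees, less where a joint would pass 70% of its speed; a pose out of reach is approached as far as the arm can. A call with a gripper value outside its range is refused whole. "hand" is the opening, from 0 (shut) to 1 (fully open), set as the call begins (left out, the last holds). The fingers move at their own pace and stop on an object; "newtons" is the grip in N (left out, the last holds). Time passes only in rows, so rows that repeat a pose let the fingers close. It gives the time, the measured TCP pose, the force, the opening and the grip force at its end, in the units of the state.
- env.observe(): the state, without advancing time (a new reading comes with each control period).
- env.get_image(name): name is "side" or "top"; returns a dict with "frame" (480x640x3 uint8, red, green, blue), "depth" (480x640 float32, m along the optical axis (not along the pixel's ray), 0 where there is no reading), "fovy" (degrees; the focal length in pixels is half the picture's height over the tangent of half this angle, whatever the lens; pixels are square), "cx", "cy" (the principal point, pixels), "cam_to_world" (4x4, takes a point from camera to world coordinates). Camera axes: x right, y down, z forward; pixel columns grow to the right and rows downward; lengths in m; the calibration is good to about 2 mm. A picture is of the moment at which its call begins.
- env.close_job(): hands the job in; it is judged then, once.
Trained networks look in the newest picture that a camera, given by its name, has taken for a name from the list of things; names that differ only in an ending like _2 or _b are one class to them, and where a whole thing is asked for, a point or a joint stands for the part that bears it (a point fixed in the world has none). Each returns a list of dicts, best first, with "score" (0 to 1); they miss things now and then, are a little off and sometimes report something else, mostly with a low value. They report only what shows in the picture. A call takes as long as a camera call. They do not tell look-alikes from the thing itself.
- env.regions_of(camera, target): "pixels" (480x640 bool, what is visible of it) and "point" ([row, column] in pixels, amid what is visible of it).
The state is a dict: "time_s": time; "q": joint angles; "qvel": joint speeds; "joint_efforts": joint torques, N m; "position": TCP position; "tool_rot": TCP orientation; "ft_force": force on the tool from outside, world axes, zero at the start; "wrist_torque": the same for the moment, N m; "grip_width": finger opening in m; "gripper_force": force on a finger pad.
Only numpy, scipy, OpenCV 4.12 (cv2) and the standard library are available. Lean on these libraries where they do the work, as an engineer would, in place of code of your own. Each camera call takes 0.05 s, during which the arm holds its last target. There are 200 camera calls.

## Working session

There is one attempt and no reset: what is moved stays moved. The work goes in short steps, Python scripts to look and compute and a tool call to move; the robot and the scene stay as the last step left them, time stands still between calls to the robot, and variables do not carry over. Pictures are saved under pics/ and viewed, at most 10 in all, crops included, and the job is handed in when it is done.

Besides the shell and the picture viewer there is one more tool, called after "Request:" as name([rows], argument=value, ...), one row to a line, values as JSON. jog_arm: Moves the arm, as the interface text tells. Its arguments: {"type":"object","properties":{"targets":{"type":"array","items":{"type":"array","items":{"type":"number"}}},"hand":{"type":"number"},"newtons":{"type":"number"}},"required":["targets"]}

```bash
mkdir -p pics
cat > h.py <<'E'
import numpy as np, cv2
from rig import env
def cloud(im):
    d=im["depth"]; H,W=d.shape; f=H/2/np.tan(np.radians(im["fovy"])/2)
    v,u=np.mgrid[:H,:W]
    P=np.stack([(u-im["cx"])/f*d,(v-im["cy"])/f*d,d,np.ones_like(d)],-1)
    P=P@np.asarray(im["cam_to_world"]).T
    P[d<=0]=np.nan
    return P[...,:3]
def axis(P,r):
    # lying cylinder: xy line fit by top ridge + least squares (cylinder with known r, axis horizontal)
    from scipy.optimize import least_squares
    c=np.median(P,0); q=P-c; e=np.linalg.svd(q[:,:2]-q[:,:2].mean(0),full_matrices=False)[2][0]
    if e[0]<0:e=-e
    g=lambda p:np.hypot((q[:,1]-p[0])*np.cos(p[1])-q[:,0]*np.sin(p[1]),P[:,2]-p[2])-r
    s=least_squares(g,[0,np.arctan2(e[1],e[0]),r],loss="soft_l1",f_scale=.002)
    a=s.x[1]; d=np.array([np.cos(a),np.sin(a)]); t=q[:,:2]@d
    return c,s.x,np.degrees(a),t.min(),t.max(),np.sqrt(np.mean(s.fun**2))
E
python3 - <<'E'
from h import *
for n in("top","side"):
    im=env.get_image(n); cv2.imwrite(f"pics/{n}0.png",im["frame"][...,::-1]); np.savez(f"{n}0.npz",P=cloud(im))
    P=cloud(im)
    for t in("bottle_rack","purple_bottle","green_bottle","red_cap_bottle","teal_tub","gel_pot","sprinkle_jar_white"):
        for k in env.regions_of(n,t)[:4]:
            m=k["pixels"]; print(n,t,round(k["score"],2),np.round(k["point"]),m.sum(),np.round(np.nanmedian(P[m],0),3),np.round(np.nanpercentile(P[m],2,axis=0),3),np.round(np.nanpercentile(P[m],98,axis=0),3))
print({k:np.round(v,3) for k,v in env.observe().items()})
E
```

```text
top bottle_rack 0.94 [214. 315.] 202 [0.582 0.002 0.019] [ 0.498 -0.04  -0.002] [0.641 0.012 0.027]
top purple_bottle 0.71 [215. 294.] 899 [0.567 0.064 0.064] [0.5   0.041 0.04 ] [0.664 0.09  0.072]
top green_bottle 0.8 [228. 227.] 902 [0.534 0.261 0.05 ] [0.469 0.224 0.019] [0.62  0.297 0.06 ]
top red_cap_bottle 0.98 [284. 343.] 804 [ 0.375 -0.076  0.059] [ 0.34  -0.133  0.011] [ 0.415 -0.028  0.067]
top red_cap_bottle 0.7 [233. 404.] 1015 [ 0.53  -0.257  0.057] [ 0.463 -0.299  0.038] [ 0.617 -0.226  0.067]
top red_cap_bottle 0.55 [289. 265.] 1034 [0.357 0.145 0.057] [0.316 0.063 0.037] [0.394 0.214 0.067]
top teal_tub 0.73 [201. 162.] 1477 [0.613 0.451 0.074] [0.562 0.401 0.005] [0.669 0.511 0.08 ]
top gel_pot 0.42 [199. 164.] 1405 [0.614 0.451 0.074] [0.563 0.401 0.025] [0.67  0.509 0.08 ]
top sprinkle_jar_white 0.89 [211. 482.] 654 [ 0.586 -0.459  0.081] [ 0.56  -0.5    0.012] [ 0.625 -0.435  0.112]
top sprinkle_jar_white 0.26 [230. 230.] 904 [0.536 0.26  0.05 ] [0.469 0.225 0.029] [0.628 0.296 0.06 ]
side bottle_rack 0.74 [257. 287.] 479 [0.552 0.006 0.016] [ 0.493 -0.058 -0.003
[... 985 characters left out ...]
323.] 559 [ 0.587 -0.447  0.066] [ 0.56  -0.483  0.007] [ 0.625 -0.43   0.109]
{'time_s': np.float64(0.8), 'q': array([-7.6734e+01,  2.1807e+01,  7.4336e+01,  1.0000e-03,  8.3859e+01,
       -1.2336e+01]), 'qvel': array([ 0.038, -0.016, -0.102,  0.022,  0.042,  0.016]), 'joint_efforts': array([-1.0000e-03, -4.4830e+01, -2.3145e+01, -0.0000e+00,  1.0000e-03,
        0.0000e+00]), 'position': array([ 0.238, -0.496,  0.231]), 'tool_rot': array([[ 0.902,  0.432,  0.   ],
       [ 0.432, -0.902,  0.   ],
       [ 0.   , -0.   , -1.   ]]), 'ft_force': array([ 0.023, -0.11 ,  0.63 ]), 'wrist_torque': array([-0.11 ,  0.035, -0.002]), 'gripper_force': np.float64(0.0), 'grip_width': np.float64(0.085)}
```

View pics/top0.png

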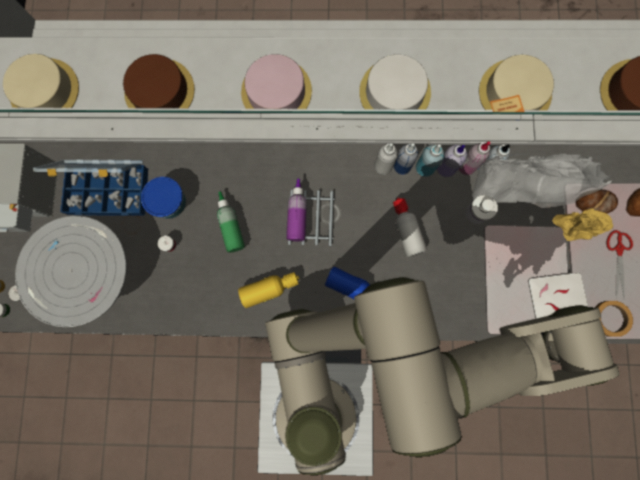

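View pics/side0.png

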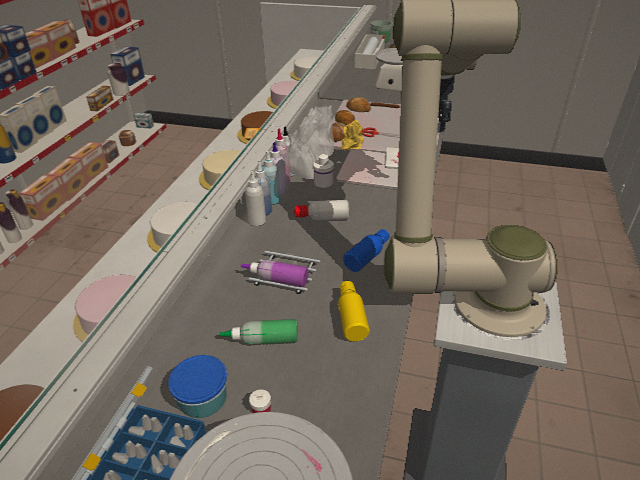

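The top view shows the green bottle at about row 225, col 230. The purple one is in the rack at (215, 296). Three bottles share the red-cap shape: white/red at (228, 408), blue at (283, 347) and yellow at (291, 268). Only (228, 408) is white with a red cap, and it also lies on the other side of the rack. I'll confirm that in an enlarged crop and fit the axes.

Run:
```python
from h import *
F={n:cv2.imread(f"pics/{n}0.png") for n in("top","side")}
cv2.imwrite("pics/crop0.png",cv2.resize(F["top"][170:270,210:440],None,fx=3.4,fy=3.4,interpolation=cv2.INTER_CUBIC))
W={n:np.load(f"{n}0.npz")["P"] for n in F}
box={"purple":(.48,.72,.02,.12,.0275,.04),"green":(.44,.68,.19,.34,.0275,.0275),"red":(.43,.66,-.33,-.19,.031,.031)}
for k,(x0,x1,y0,y1,r,zc) in box.items():
    for n in("top","side","both"):
        A=np.concatenate([W[j].reshape(-1,3) for j in (F if n=="both" else [n])])
        m=(A[:,0]>x0)&(A[:,0]<x1)&(A[:,1]>y0)&(A[:,1]<y1)&(A[:,2]>(.012 if k!="purple" else .03))
        B=A[m]; lo=np.percentile(B[:,0],1)
        Q=B[(B[:,0]<lo+.11)&(B[:,2]>.02)]
        c,p,a,t0,t1,e=axis(Q,r)
        d=np.array([np.cos(p[1]),np.sin(p[1])]); o=c[:2]+[0,p[0]]
        t=(B[:,:2]-o)@d
        print(k,n,len(Q),"deg %.1f z %.4f rms %.4f"%(a,p[2],e),"ends",np.round(o+d*np.percentile(t,.5),4),np.round(o+d*np.percentile(t,99.5),4),"len %.3f"%(np.percentile(t,99.5)-np.percentile(t,.5)))
# rack
for n in F:
    P=W[n]; m=(P[...,0]>.45)&(P[...,0]<.7)&(P[...,1]>-.1)&(P[...,1]<.14)&(P[...,2]>.008)&(P[...,2]<.028)
    B=P[m]; print(n,len(B)); 
    pts=B[:,:2].astype(np.float32); print(cv2.minAreaRect(pts)); 
    h,ex=np.histogram(B[:,1],bins=np.arange(-.08,.12,.005)); print(h)
    v,u=np.where(m); print(u.min(),u.max(),v.min(),v.max())
```

```text
purple top 730 deg -0.9 z 0.0413 rms 0.0036 ends [0.4997 0.066 ] [0.6774 0.0631] len 0.178
purple side 834 deg -1.1 z 0.0397 rms 0.0038 ends [0.4979 0.0674] [0.678  0.0639] len 0.180
purple both 1553 deg -1.1 z 0.0407 rms 0.0038 ends [0.4984 0.0667] [0.6777 0.0632] len 0.179
green top 722 deg 18.2 z 0.0284 rms 0.0035 ends [0.47   0.2414] [0.6407 0.2975] len 0.180
green side 1080 deg 18.2 z 0.0273 rms 0.0023 ends [0.4695 0.2425] [0.6383 0.2981] len 0.178
green both 1796 deg 18.3 z 0.0279 rms 0.0029 ends [0.4698 0.2419] [0.6388 0.2979] len 0.178
red top 847 deg 17.5 z 0.0326 rms 0.0032 ends [ 0.4641 -0.2854] [ 0.6252 -0.2346] len 0.169
red side 649 deg 17.6 z 0.0305 rms 0.0031 ends [ 0.4653 -0.2841] [ 0.6235 -0.2339] len 0.166
red both 1492 deg 17.5 z 0.0320 rms 0.0032 ends [ 0.4641 -0.2852] [ 0.6239 -0.2347] len 0.168
top 493
((0.5701611042022705, 0.015725359320640564), (0.23155571520328522, 0.23564714193344116), 1.5855093002319336)
[ 1  0  0  1  1  4  0  9 72 74 10  9  5  8 10  6 79 70  8  5  7  9  4 10
 23  7  6  3  2  1  2  0 13 15  0  0  2  0  2]
274 352 181 257
side 463
((0.5707922577857971, 0.028184711933135986), (0.13566862046718597, 0.16637064516544342), 89.46751403808594)
[  0   0   0   0   0   0   0   1  23  99  42   7   2   6   2   0   3  19
  10   1   0   0   0   0   1   7   6   2   2   1   6   1  30 120  67   5
   0   0   0]
249 320 251 292
```

View pics/crop0.png

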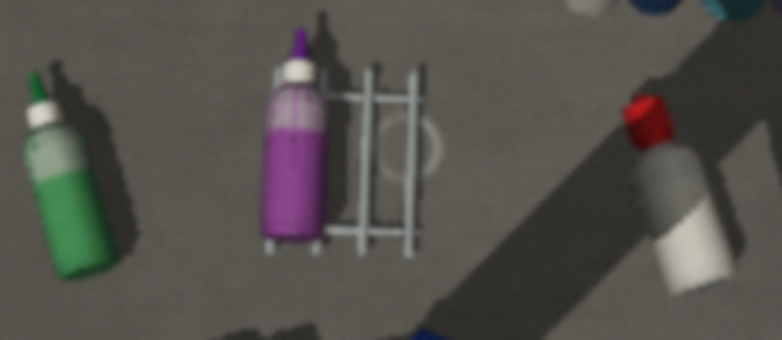

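The crop confirms the three needed bottles: green at left, purple in the rack, and white with a red cap at right. Blue and yellow are decoys. Next I'll refine the rack's pose and compute the first move.

```bash
cat >> h.py <<'E'
from scipy.spatial.transform import Rotation as R
def go(p,yaw,s=None):
    s=s or env.observe(); T=np.asarray(s["tool_rot"]); c,n=np.cos(np.radians(yaw)),np.sin(np.radians(yaw))
    G=np.array([[c,n,0],[n,-c,0],[0,0,-1]])
    return np.round(np.r_[100*T.T@(np.asarray(p)-s["position"]),R.from_matrix(T.T@G).as_rotvec(degrees=True)],2)
E
python3 - <<'E'
from h import *
for n in("top","side"):
    P=np.load(n+"0.npz")["P"].reshape(-1,3)
    for y in(-.035,.005):
        m=(abs(P[:,1]-y)<.008)&(P[:,0]>.48)&(P[:,0]<.67)&(P[:,2]>.012)&(P[:,2]<.028)
        B=P[m]; k=np.polyfit(B[:,0]-.5714,B[:,1],1); print(n,y,len(B),"slope deg %.2f y at centre %.4f"%(np.degrees(np.arctan(k[0])),k[1]),"x",np.round(np.percentile(B[:,0],[1,99]),4))
print(go([.540,.265,.15],18.3))
E
```

```text
top -0.035 148 slope deg -1.19 y at centre -0.0351 x [0.4913 0.6542]
top 0.005 151 slope deg -0.94 y at centre 0.0049 x [0.4907 0.6514]
side -0.035 147 slope deg -1.08 y at centre -0.0323 x [0.4894 0.651 ]
side 0.005 30 slope deg -0.47 y at centre 0.0081 x [0.4888 0.6527]
[ 60.15 -55.56   8.13  -0.    -0.     7.3 ]
```

Request:
jog_arm([
  [60.15,-55.56,4,0,0,7.3],
  [60.15,-55.56,4,0,0,7.3],
  [60.15,-55.56,4,0,0,7.3],
  [60.15,-55.56,4,0,0,7.3],
  [60.15,-55.56,4,0,0,7.3],
  [60.15,-55.56,4,0,0,7.3],
  [60.15,-55.56,4,0,0,7.3],
  [60.15,-55.56,4,0,0,7.3],
], hand=1, newtons=30)

```text
time_s: 1.47
position: [0.3608, -0.1847, 0.2152]
tool_rot: [[0.95, 0.313, 0.001], [0.313, -0.95, -0.0], [0.0, 0.001, -1.0]]
ft_force: [0.9, -0.3, 0.2]
grip_width: 0.0853
gripper_force: 0.0
```

```bash
python3 -c "
from h import *
print(go([.540,.265,.15],18.3))"
```

```text
[ 3.111e+01 -3.709e+01  6.510e+00  4.000e-02 -2.000e-02 -3.000e-02]
```

Request:
jog_arm([
  [31.1,-37.1,6.5,0,0,0],
  [31.1,-37.1,6.5,0,0,0],
  [31.1,-37.1,6.5,0,0,0],
  [31.1,-37.1,6.5,0,0,0],
  [31.1,-37.1,6.5,0,0,0],
  [31.1,-37.1,6.5,0,0,0],
  [31.1,-37.1,6.5,0,0,0],
  [31.1,-37.1,6.5,0,0,0],
])

```text
time_s: 2.13
position: [0.483, 0.1227, 0.1706]
tool_rot: [[0.949, 0.314, 0.001], [0.314, -0.949, -0.0], [0.0, 0.0, -1.0]]
ft_force: [0.2, -0.5, 0.6]
grip_width: 0.0854
gripper_force: 0.0
```

```bash
python3 -c "
from h import *
print(go([.540,.265,.12],18.3))"
```

```text
[ 9.880e+00 -1.172e+01  5.060e+00  1.000e-02 -3.000e-02  2.000e-02]
```

Request:
jog_arm([
  [9.9,-11.7,5,0,0,0],
  [9.9,-11.7,5,0,0,0],
  [9.9,-11.7,5,0,0,0],
  [9.9,-11.7,5,0,0,0],
  [9.9,-11.7,5,0,0,0],
  [9.9,-11.7,5,0,0,0],
  [9.9,-11.7,5,0,0,0],
])

```text
time_s: 2.72
position: [0.5397, 0.2623, 0.1207]
tool_rot: [[0.949, 0.314, -0.0], [0.314, -0.949, -0.0], [-0.0, 0.0, -1.0]]
ft_force: [0.8, -1.0, -0.5]
grip_width: 0.0853
gripper_force: 0.0
```

Run:
```python
from h import *
print(go([.540,.265,.010],18.3),env.observe()["position"])
A=[]
for n in("top","side"):
    im=env.get_image(n); P=cloud(im).reshape(-1,3); A.append(P)
A=np.concatenate(A)
m=(A[:,0]>.44)&(A[:,0]<.53)&(A[:,1]>.19)&(A[:,1]<.32)&(A[:,2]>.02)&(A[:,2]<.06)
c,p,a,*_=axis(A[m],.0275); print(len(A[m]),a,c+[0,p[0],0],p[2])
```

```text
[ 1.200e-01 -2.500e-01  1.107e+01  1.000e-02  2.000e-02  1.000e-02] [0.53971248 0.26230683 0.12071008]
864 18.50617937622739 [0.49525342 0.25064774 0.04783649] 0.027742498449416814
```

Request:
jog_arm([
  [0,0,4,0,0,0],
  [0,0,8,0,0,0],
  [0,0,9.5,0,0,0],
  [0,0,10.5,0,0,0],
  [0,0,11,0,0,0],
  [0,0,11,0,0,0],
  [0,0,11,0,0,0],
])

```text
time_s: 3.4
position: [0.5407, 0.2625, 0.0121]
tool_rot: [[0.95, 0.314, 0.002], [0.314, -0.95, 0.001], [0.002, 0.0, -1.0]]
ft_force: [-0.0, -0.7, 1.0]
grip_width: 0.085
gripper_force: 0.0
```

Request:
jog_arm([
  [0,0,0,0,0,0],
  [0,0,0,0,0,0],
  [0,0,0,0,0,0],
  [0,0,0,0,0,0],
  [0,0,0,0,0,0],
  [0,0,0,0,0,0],
  [0,0,0,0,0,0],
  [0,0,0,0,0,0],
], hand=0, newtons=30)

```text
time_s: 4.07
position: [0.5403, 0.2628, 0.0119]
tool_rot: [[0.949, 0.314, 0.002], [0.314, -0.949, 0.0], [0.002, 0.0, -1.0]]
ft_force: [-1.2, 0.3, 4.6]
grip_width: 0.054
gripper_force: 30.9
```

Request:
jog_arm([
  [0,0,-2,0,0,0],
  [0,0,-4,0,0,0],
  [0,0,-7,0,0,0],
  [0,0,-11,0,0,0],
  [0,0,-13,0,0,0],
  [0,0,-13,0,0,0],
  [0,0,-13,0,0,0],
])

```text
time_s: 4.65
position: [0.5398, 0.2626, 0.1413]
tool_rot: [[0.949, 0.314, 0.002], [0.314, -0.949, 0.0], [0.002, 0.0, -1.0]]
ft_force: [-0.3, -0.8, -3.9]
grip_width: 0.0539
gripper_force: 33.4
```

```bash
python3 -c "
from h import *
print(go([.572,-.0148,.14],-1.1))"
```

```text
[-5.660e+00  2.735e+01  1.300e-01 -1.000e-02 -9.000e-02  1.941e+01]
```

Request:
jog_arm([
  [-0.6,2.7,0,0,0,3],
  [-1.2,6,0,0,0,7],
  [-2,9.5,0,0,0,11],
  [-2.7,13,0,0,0,15],
  [-3.4,16.5,0,0,0,19.4],
  [-4.1,20,0,0,0,19.4],
  [-4.8,23.3,0,0,0,19.4],
  [-5.4,26,0,0,0,19.4],
])

```text
time_s: 5.32
position: [0.5693, -0.0035, 0.1385]
tool_rot: [[1.0, -0.02, -0.004], [-0.02, -1.0, 0.001], [-0.004, -0.0, -1.0]]
ft_force: [0.8, 0.3, -2.0]
grip_width: 0.0541
gripper_force: 33.3
```

Request:
jog_arm([
  [0,0.8,0,0,0,0],
  [0,1.4,0,0,0,0],
  [0,1.4,0,0,0,0],
  [0,1.4,0,0,0,0],
  [0,1.4,0,0,0,0],
])

```text
time_s: 5.73
position: [0.5697, -0.0139, 0.1403]
tool_rot: [[1.0, -0.018, -0.001], [-0.018, -1.0, 0.0], [-0.001, -0.0, -1.0]]
ft_force: [0.0, 0.8, -1.0]
grip_width: 0.0544
gripper_force: 33.3
```

Run:
```python
from h import *
im=env.get_image("side"); cv2.imwrite("pics/s1.png",cv2.resize(im["frame"][160:360,160:460],None,fx=2.6,fy=2.6)[...,::-1])
print(go([.572,-.0148,.025],-1.1),env.observe()["position"],env.observe()["ft_force"])
A=np.concatenate([cloud(im).reshape(-1,3),cloud(env.get_image("top")).reshape(-1,3)])
m=(A[:,0]>.46)&(A[:,0]<.54)&(A[:,1]>-.08)&(A[:,1]<.1)&(A[:,2]>.11)&(A[:,2]<.19)
if m.sum()>50:
    B=A[m];c,p,a,*_=axis(B,.0275); print(len(B),a,c+[0,p[0],0],p[2],np.percentile(B,[1,99],axis=0))
```

```text
[ 0.23  0.09 11.55 -0.02  0.03  0.09] [ 0.5697379  -0.01394356  0.14047736] [-0.17207962 -0.5963705  -2.2016001 ]
417 -0.546219844007354 [ 0.51281511 -0.01205272  0.16874075] 0.1555211424380475 [[ 0.49470245 -0.0304955   0.13646043]
 [ 0.53966861  0.01837321  0.1842784 ]]
```

View pics/s1.png

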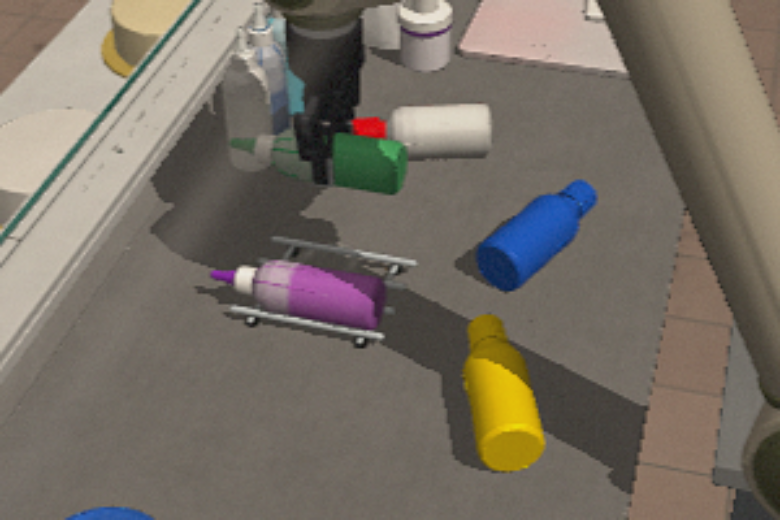

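The gripper holds the green bottle level above the empty trough (row 160, col 340), with its spout pointing the same way as the purple one's. The side fit agrees to about 1 mm, so I'm lowering it.

Request:
jog_arm([
  [0.1,0.1,3,0,0,0],
  [0.2,0.1,6.5,0,0,0],
  [0.2,0.1,9,0,0,0],
  [0.2,0.1,10.3,0,0,0],
  [0.2,0.1,10.9,0,0,0],
  [0.2,0.1,11.2,0,0,0],
  [0.2,0.1,11.4,0,0,0],
  [0.2,0.1,11.4,0,0,0],
])

```text
time_s: 6.5
position: [0.5724, -0.0161, 0.0274]
tool_rot: [[1.0, -0.019, 0.001], [-0.019, -1.0, -0.0], [0.001, 0.0, -1.0]]
ft_force: [0.1, -0.3, -2.2]
grip_width: 0.0537
gripper_force: 33.2
```

Request:
jog_arm([
  [0,-0.05,0.1,0,0,0],
  [0,-0.1,0.2,0,0,0],
  [0,-0.1,0.25,0,0,0],
  [0,-0.1,0.25,0,0,0],
])

```text
time_s: 6.83
position: [0.5722, -0.0152, 0.0248]
tool_rot: [[1.0, -0.019, 0.001], [-0.019, -1.0, -0.0], [0.001, 0.0, -1.0]]
ft_force: [-0.3, 0.1, 1.7]
grip_width: 0.0541
gripper_force: 33.6
```

Request:
jog_arm([
  [0,0,0,0,0,0],
  [0,0,0,0,0,0],
  [0,0,0,0,0,0],
  [0,0,0,0,0,0],
  [0,0,0,0,0,0],
  [0,0,0,0,0,0],
], hand=0.76)

```text
time_s: 7.33
position: [0.572, -0.0153, 0.0242]
tool_rot: [[1.0, -0.019, 0.0], [-0.019, -1.0, 0.0], [0.0, -0.0, -1.0]]
ft_force: [-0.2, 0.2, -0.1]
grip_width: 0.0648
gripper_force: 0.0
```

Request:
jog_arm([
  [0,0,-1.5,0,0,0],
  [0,0,-4,0,0,0],
  [0,0,-8,0,0,0],
  [0,0,-12,0,0,0],
  [0,0,-13,0,0,0],
  [0,0,-13,0,0,0],
  [0,0,-13,0,0,0],
])

```text
time_s: 7.92
position: [0.5718, -0.0152, 0.154]
tool_rot: [[1.0, -0.019, 0.0], [-0.019, -1.0, -0.0], [0.0, 0.0, -1.0]]
ft_force: [-0.4, -0.6, -0.3]
grip_width: 0.0649
gripper_force: 0.0
```

Run:
```python
from h import *
print(go([.5303,-.2644,.13],17.5))
A=[]
for n in("side","top"):
    A.append(cloud(env.get_image(n)).reshape(-1,3))
A=np.concatenate(A)
for k,x0,x1,y0,y1,z0,z1,r in(("green",.48,.6,-.055,.022,.035,.075,.0275),("purple",.48,.6,.03,.11,.035,.075,.0275),("red",.43,.56,-.33,-.19,.02,.07,.031)):
    m=(A[:,0]>x0)&(A[:,0]<x1)&(A[:,1]>y0)&(A[:,1]<y1)&(A[:,2]>z0)&(A[:,2]<z1); B=A[m]
    c,p,a,*_=axis(B,r); print(k,len(B),a,c+[0,p[0],0],p[2],np.percentile(B[:,0],1))
```

```text
[-3.670e+00  2.499e+01  2.400e+00  1.000e-02 -1.000e-02 -1.860e+01]
green 682 -1.9947149551825103 [ 0.54583082 -0.01322872  0.05925864] 0.0395624013621706 0.4974125708076213
purple 737 -1.186062099131056 [0.54500938 0.06657958 0.05919864] 0.03978853413554002 0.49834104118001127
red 1376 18.05433511957495 [ 0.50906092 -0.27073929  0.05590008] 0.032177257115324036 0.45832231180017013
```

Request:
jog_arm([
  [-0.5,3,0.5,0,0,-3],
  [-1,6.5,1,0,0,-7],
  [-1.5,10.5,1.5,0,0,-12],
  [-2.2,14.5,2,0,0,-17],
  [-2.8,18.5,2.4,0,0,-18.6],
  [-3.4,22.5,2.4,0,0,-18.6],
  [-3.7,25,2.4,0,0,-18.6],
  [-3.7,25,2.4,0,0,-18.6],
], hand=1)

```text
time_s: 8.68
position: [0.5287, -0.2691, 0.1281]
tool_rot: [[0.955, 0.296, -0.002], [0.296, -0.955, 0.001], [-0.002, -0.001, -1.0]]
ft_force: [-1.2, -0.6, -0.2]
grip_width: 0.0852
gripper_force: 0.0
```

```bash
python3 -c "
from h import *
env.get_image('top');print(go([.5303,-.264,.018],17.6), env.observe()['position'])"
```

```text
[ 0.21 -0.17 11.02 -0.14  0.1  -0.31] [ 0.5290794  -0.26645456  0.12819552]
```

Request:
jog_arm([
  [0.1,-0.2,4,0,0,0],
  [0.2,-0.2,8,0,0,0],
  [0.2,-0.2,10,0,0,0],
  [0.2,-0.2,10.8,0,0,0],
  [0.2,-0.2,11,0,0,0],
  [0.2,-0.2,11,0,0,0],
  [0.2,-0.2,11,0,0,0],
])

```text
time_s: 9.32
position: [0.5322, -0.2621, 0.0216]
tool_rot: [[0.954, 0.301, 0.002], [0.301, -0.954, -0.001], [0.001, 0.002, -1.0]]
ft_force: [-0.7, -0.1, 0.2]
grip_width: 0.0856
gripper_force: 0.0
```

Request:
jog_arm([
  [0,0,0,0,0,0],
  [0,0,0,0,0,0],
  [0,0,0,0,0,0],
  [0,0,0,0,0,0],
  [0,0,0,0,0,0],
  [0,0,0,0,0,0],
  [0,0,0,0,0,0],
], hand=0, newtons=30)

```text
time_s: 9.9
position: [0.532, -0.2624, 0.0217]
tool_rot: [[0.954, 0.301, 0.002], [0.301, -0.954, -0.002], [0.002, 0.002, -1.0]]
ft_force: [-1.1, 0.6, 5.4]
grip_width: 0.0617
gripper_force: 31.9
```

Request:
jog_arm([
  [0,0,0,0,0,0],
  [0,0,0,0,0,0],
  [0,0,0,0,0,0],
  [0,0,0.3,0,0,0],
  [0,0,0.5,0,0,0],
  [0,0,0.5,0,0,0],
], hand=0.9)

```text
time_s: 10.4
position: [0.5312, -0.2618, 0.0146]
tool_rot: [[0.954, 0.301, -0.001], [0.301, -0.954, 0.001], [-0.001, -0.001, -1.0]]
ft_force: [-0.5, -0.7, -0.2]
grip_width: 0.0769
gripper_force: 0.0
```

Request:
jog_arm([
  [0,0,0,0,0,0],
  [0,0,0,0,0,0],
  [0,0,0,0,0,0],
  [0,0,0,0,0,0],
  [0,0,0,0,0,0],
  [0,0,0,0,0,0],
  [0,0,0,0,0,0],
], hand=0)

```text
time_s: 10.98
position: [0.5314, -0.2619, 0.0153]
tool_rot: [[0.954, 0.301, 0.0], [0.301, -0.954, 0.0], [0.0, -0.0, -1.0]]
ft_force: [-1.9, 1.0, 3.6]
grip_width: 0.0613
gripper_force: 33.2
```

Request:
jog_arm([
  [0,0,-1,0,0,0],
  [0,0,-3,0,0,0],
  [0,0,-6,0,0,0],
  [0,0,-9,0,0,0],
  [0,0,-13,0,0,0],
  [0,0,-15,0,0,0],
  [0,0,-15,0,0,0],
  [0,0,-15,0,0,0],
])

```text
time_s: 11.65
position: [0.5315, -0.2621, 0.1659]
tool_rot: [[0.954, 0.301, 0.001], [0.301, -0.954, -0.001], [0.001, 0.001, -1.0]]
ft_force: [-0.6, 0.1, -2.9]
grip_width: 0.0613
gripper_force: 33.7
```

Run:
```python
from h import *
im=env.get_image("side"); cv2.imwrite("pics/s2.png",cv2.resize(im["frame"][90:290,200:480],None,fx=2.6,fy=2.6)[...,::-1])
o=env.observe(); p=o["position"]; print(p,go([.5695,.0253,.165],-1.1))
A=np.concatenate([cloud(im).reshape(-1,3),cloud(env.get_image("top")).reshape(-1,3)])
m=(A[:,0]>.45)&(A[:,0]<.51)&(A[:,1]>-.33)&(A[:,1]<-.22)&(A[:,2]>.13)&(A[:,2]<.24)
B=A[m];c,q,a,*_=axis(B,.031); d=np.array([np.cos(q[1]),np.sin(q[1])])
o2=c[:2]+[0,q[0]]; print(len(B),a,o2,q[2],"z off",q[2]-p[2],"s",(p[:2]-o2)@d-np.percentile((B[:,:2]-o2)@d,1),"lateral",np.cross(d,p[:2]-o2))
```

```text
[ 0.53098449 -0.26169866  0.16440169] [ 12.3  -26.21  -0.04  -0.05   0.06  18.6 ]
393 16.742448041969237 [ 0.4837209  -0.27579477] 0.18139317679171474 z off 0.01699148916542348 s 0.06968343435628196 lateral -0.00011665996824139664<stdin>:7: DeprecationWarning: Arrays of 2-dimensional vectors are deprecated. Use arrays of 3-dimensional vectors instead. (deprecated in NumPy 2.0)
```

View pics/s2.png

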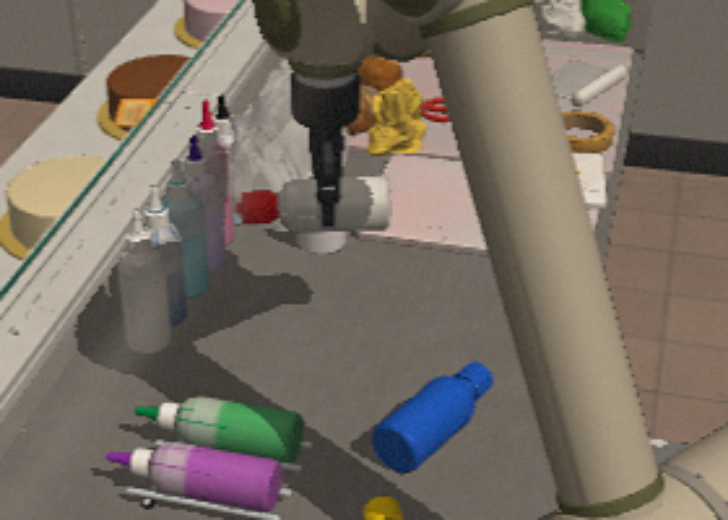

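The red-capped bottle is held level (row 205, col 330). Green and purple lie side by side in the rack at (430, 240) and (475, 225).

Request:
jog_arm([
  [1.2,-2.5,0,0,0,2],
  [2.6,-5.6,0,0,0,5],
  [4.2,-9,0,0,0,9],
  [5.8,-12.4,0,0,0,13],
  [7.4,-15.8,0,0,0,16],
  [9,-19.2,0,0,0,18.6],
  [10.5,-22.5,0,0,0,18.6],
  [11.6,-24.8,0,0,0,18.6],
])

```text
time_s: 12.42
position: [0.5666, 0.0125, 0.1634]
tool_rot: [[1.0, -0.018, -0.004], [-0.018, -1.0, 0.001], [-0.004, -0.001, -1.0]]
ft_force: [-0.3, -0.8, -1.8]
grip_width: 0.0614
gripper_force: 33.6
```

Request:
jog_arm([
  [0.2,-0.6,0,0,0,0],
  [0.3,-1,0,0,0,0],
  [0.3,-1,0,0,0,0],
  [0.3,-1,0,0,0,0],
  [0.3,-1,0,0,0,0],
])

```text
time_s: 12.83
position: [0.5706, 0.0181, 0.1647]
tool_rot: [[1.0, -0.021, -0.001], [-0.021, -1.0, -0.0], [-0.001, 0.0, -1.0]]
ft_force: [-0.3, -0.7, -1.8]
grip_width: 0.0613
gripper_force: 33.6
```

Run:
```python
from h import *
A=np.concatenate([cloud(env.get_image(n)).reshape(-1,3) for n in("side","top")])
o=env.observe(); p=o["position"]; print(p,go([.5695,.0253,.067],-1.1))
m=(A[:,0]>.48)&(A[:,0]<.54)&(A[:,1]>-.05)&(A[:,1]<.1)&(A[:,2]>.13)&(A[:,2]<.24)
B=A[m];c,q,a,*_=axis(B,.031); print(len(B),a,c[:2]+[0,q[0]],q[2],"line y at .545:",c[1]+q[0]+(.545-c[0])*np.tan(q[1]),"x end",np.percentile(B[:,0],1))
```

```text
[0.5706255  0.01829853 0.16504896] [-0.12 -0.7   9.8   0.    0.02 -0.09]
486 53.97919521091293 [0.5130098 0.0773791] 0.1980249619372102 line y at .545: 0.12137623361585126 x end 0.49724223610380713
```

Request:
jog_arm([
  [-0.1,-0.4,1,0,0,0],
  [-0.1,-0.75,3,0,0,0],
  [-0.1,-0.75,4.5,0,0,0],
  [-0.1,-0.75,5.5,0,0,0],
  [-0.1,-0.75,6,0,0,0],
  [-0.1,-0.75,6,0,0,0],
  [-0.1,-0.75,6,0,0,0],
])

```text
time_s: 13.52
position: [0.5702, 0.0265, 0.1057]
tool_rot: [[1.0, -0.02, 0.001], [-0.02, -1.0, -0.0], [0.001, 0.0, -1.0]]
ft_force: [0.0, 0.7, -1.3]
grip_width: 0.0613
gripper_force: 33.7
```

Run:
```python
from h import *
from scipy.optimize import least_squares
A=np.concatenate([cloud(env.get_image(n)).reshape(-1,3) for n in("side","top")])
o=env.observe(); p=o["position"]; print(p,go([.5695,.0258,.067],-1.1))
m=(A[:,0]>.48)&(A[:,0]<.545)&(A[:,1]>-.03)&(A[:,1]<.08)&(A[:,2]>.102)&(A[:,2]<.17)
B=A[m]
g=lambda v:np.hypot(B[:,1]-v[0]-v[1]*(B[:,0]-.545),B[:,2]-v[2])-.031
s=least_squares(g,[.026,-.02,.12],loss="soft_l1",f_scale=.002); print(len(B),s.x,np.std(s.fun),np.percentile(B[:,0],1))
```

```text
[0.57036124 0.02663135 0.10613595] [-0.09  0.08  3.91  0.01 -0.1  -0.01]
501 [ 0.02765772 -0.02469315  0.12142832] 0.0058599525464183636 0.4969987330736746
```

Request:
jog_arm([
  [0,0.05,1.5,0,0,0],
  [0,0.05,2.8,0,0,0],
  [0,0.05,3.3,0,0,0],
  [0,0.05,3.6,0,0,0],
  [0,0.05,3.7,0,0,0],
  [0,0.05,3.7,0,0,0],
  [0,0.05,3.7,0,0,0],
])

```text
time_s: 14.2
position: [0.5702, 0.0264, 0.0689]
tool_rot: [[1.0, -0.019, 0.001], [-0.019, -1.0, -0.0], [0.001, 0.0, -1.0]]
ft_force: [0.5, 0.8, -2.2]
grip_width: 0.0611
gripper_force: 33.7
```

Request:
jog_arm([
  [0,0,0.1,0,0,0],
  [0,0,0.15,0,0,0],
  [0,0,0.2,0,0,0],
  [0,0,0.2,0,0,0],
])

```text
time_s: 14.53
position: [0.5705, 0.0259, 0.0682]
tool_rot: [[1.0, -0.019, 0.003], [-0.019, -1.0, -0.001], [0.003, 0.001, -1.0]]
ft_force: [-3.6, -2.3, 11.0]
grip_width: 0.0616
gripper_force: 34.9
```

Request:
jog_arm([
  [0,0,-0.1,0,0,0],
  [0,0,-0.1,0,0,0],
  [0,0,-0.1,0,0,0],
])

```text
time_s: 14.78
position: [0.5704, 0.026, 0.0683]
tool_rot: [[1.0, -0.019, 0.002], [-0.019, -1.0, -0.001], [0.002, 0.001, -1.0]]
ft_force: [-0.8, -3.3, 7.5]
grip_width: 0.0616
gripper_force: 34.6
```

Request:
jog_arm([
  [0,0,0,0,0,0],
  [0,0,0,0,0,0],
  [0,0,0,0,0,0],
  [0,0,0,0,0,0],
  [0,0,0,0,0,0],
  [0,0,0,0,0,0],
], hand=0.84)

```text
time_s: 15.28
position: [0.5698, 0.0264, 0.0671]
tool_rot: [[1.0, -0.019, -0.0], [-0.019, -1.0, 0.0], [-0.0, -0.0, -1.0]]
ft_force: [0.4, -0.1, 0.2]
grip_width: 0.0716
gripper_force: 0.0
```

Request:
jog_arm([
  [0,0,-1,0,0,0],
  [0,0,-2.5,0,0,0],
  [0,0,-5,0,0,0],
  [0,0,-8,0,0,0],
  [0,0,-12,0,0,0],
  [0,0,-15,0,0,0],
  [0,0,-15,0,0,0],
  [0,0,-15,0,0,0],
])

```text
time_s: 15.95
position: [0.5702, 0.0264, 0.2193]
tool_rot: [[1.0, -0.019, 0.004], [-0.019, -1.0, -0.001], [0.004, 0.001, -1.0]]
ft_force: [-0.2, 0.1, -0.4]
grip_width: 0.0716
gripper_force: 0.0
```

Run:
```python
from h import *
from scipy.optimize import least_squares
I=[env.get_image(n) for n in("side","top")]
cv2.imwrite("pics/s3.png",cv2.resize(I[0]["frame"][200:320,200:380],None,fx=4,fy=4)[...,::-1])
A=np.concatenate([cloud(i).reshape(-1,3) for i in I])
for k,y,z,r,zl in(("red",.0258,.083,.031,.078),("green",-.0142,.04,.0275,.035),("purple",.0658,.04,.0275,.035)):
    m=(A[:,0]>.49)&(A[:,0]<.61)&(abs(A[:,1]-y)<r+.005)&(A[:,2]>zl)&(A[:,2]<z+r+.01)
    if k=="red": pass
    B=A[m]
    g=lambda v:np.hypot(B[:,1]-v[0]-v[1]*(B[:,0]-.571),B[:,2]-v[2]-v[3]*(B[:,0]-.571))-r
    s=least_squares(g,[y,-.02,z,0],loss="soft_l1",f_scale=.002); print(k,len(B),np.round(s.x,4),np.std(s.fun),np.percentile(B[:,0],1))
print(env.observe()["position"])
```

```text
red 949 [ 0.0254 -0.0274  0.0833  0.0192] 0.004195203089097163 0.49775828023203916
green 495 [-0.0143 -0.0154  0.0423  0.0323] 0.005313701269088376 0.4969787737372126
purple 946 [ 0.0654 -0.0204  0.0409  0.0083] 0.004169432657090744 0.4982209754065607
[0.56929106 0.026472   0.21653133]
```

View pics/s3.png

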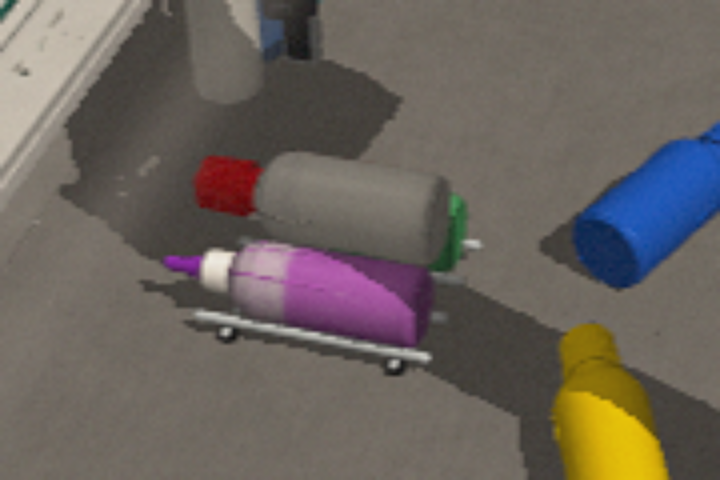

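The pyramid stands: the red-capped bottle is saddled at (205, 350) over the purple one at (290, 330), with green behind. All three fits are within tolerance and the gripper is clear.

```bash
python3 -c "
from rig import env
print(env.close_job())"
```

```text
the job is handed in; nothing more can be done
None
```

I laid the green bottle in the empty trough and saddled the red-capped bottle on top; the final fits put all three bottles in place, and I handed the job in at about 16 s of the 58 s allowed, but the hand-in returned no verdict.

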